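# Ease a plywood profile template off its hook and stand it in the bench block

## Task

Take the tall ogee template off its wire hook in the rack and stand it, foot down and about midway along, on the floor of the empty far groove of the bench block, then let go. Ease it off: slide it along the wire and lift its holed end just as the upturned tip needs, never forcing it up, down or outward, for 1.5 kg of force wrenches these push-fit hooks. Set it down gently, and leave the other two templates and the toothed drag where they are.

Things in the scene. Friction and masses are not known exactly. Their poses are not given: they have to be found in the camera images.
- ogee_template: Plain 9 mm plywood profile template, the tallest of the three on the rack: 155 mm tall, 79 mm wide at the foot. Origin: middle of the bottom edge, below the hole; x thickness, y width, z up. Straight edge at y = -33 mm; S-curve in the other edge (y = +46 mm at the foot). Head: flat plate, y -33 to +30 mm, z 80 to 155 mm; pinch it from above across its thickness, tips 20 mm down. About 0.11 kg.
- ogee_template_hole (a point): Centre of the 16 mm round hole through the ogee template, 105 mm above its foot and 50 mm below its top edge. The template hangs plumb and free, the top of this hole resting on the wire. On the wire's upturned part the hole has only 1 to 4 mm of play up and down.
- ogee_foot (a point): Middle of the bottom edge of the ogee template (same point as its body's origin).
- rack: Wooden rack, fixed: a 440 mm rail, 36 mm tall and 22 mm thick, its centre 215 mm above the bench, on two posts. Origin on the bench under the rail's middle; y along the rail, -x from the rail towards the robot. From its -x face stick out three like hooks at y = -130, 0, +130 mm; each carries one template, in any order, about 28 mm out from the face.
- hook1_root (a point): Root of the middle hook, on the rail's -x face, 215 mm up; axes as the rack. Each hook is 6 mm steel wire: straight out along -x for 65 mm, then the last 30 mm bent upward by 35 degrees (a level hook's tip is 90 mm out, 17 mm above the straight). Old hooks: each sits drooping or cocked up about its root by up to 6.5 degrees, not measured. They stay so; the wire is stiff.
- block: Wooden bench block, fixed: 95 mm (x) by 140 mm (y) by 48 mm tall. Origin: centre of its underside. Two grooves along y, each 15 mm wide, 28 mm deep, floor 20 mm above the bench: at x = -22 mm (nearer the robot), holding the toothed drag, and at x = +22 mm (the far one), empty.
- groove (a point): Middle of the floor of the empty groove (x = +22 mm, y = 0, z = 20 mm in the block's frame); its axes are the block's.
- stepped_template: Bystander: 9 mm plywood template 120 mm tall with a stepped edge, hanging on one of the hooks. Origin at the bottom edge below its hole; hole 70 mm up.
- cove_template: Bystander: 9 mm plywood template 135 mm tall with a half-round bite in its edge, hanging on one of the hooks. Origin at the bottom edge below its hole; hole 85 mm up.
- drag: Bystander: toothed plaster drag, dark wood 12 mm thick and 95 mm long with a steel comb on top, 70 mm tall in all, standing in the near groove of the block. Origin at the middle of its bottom edge.
Not all that is in view belongs to the job. Leave any green or orange look-alike of the ogee_template alone.

How it is judged:
On the way:
1. the ogee template is off its hook: its hole is more than 115 mm in front of the rail and above the bench (x of ogee_template_hole in the frame of rack below -0.126 m and height (world z) of ogee_template_hole above 0.16 m), for 0.1 s.
At the end, for the whole second after the job is handed in: The ogee template stands by itself, released and at rest, foot down in the far groove of the block: its foot within 5 mm of the groove's floor, within 30 mm of the groove's middle along it, and leaning less than 15 degrees (x of ogee_foot in the frame of groove between -0.006 and 0.006 m and y of ogee_foot in the frame of groove between -0.03 and 0.03 m and z of ogee_foot in the frame of groove below 0.005 m and angle between ogee_template's own z axis and vertical below 0.27 rad and angle between the x axis of ogee_template and the x axis of block, either way round below 0.3 rad and linear speed of ogee_template below 0.02 m/s); the robot touches nothing.
It fails at once if the hook or rack is forced: more than 15 N between the ogee template and the rack with its hooks (contact force between ogee_template and rack above 15 N).
It fails at once if the template is slammed into the block: more than 40 N between them (contact force between ogee_template and block above 40 N).
It fails at once if another template or the drag is moved more than 25 mm (distance of any of stepped_template, cove_template, drag from where it was at the start of the episode above 0.025 m).
It fails at once if the template is dropped: let go when off the hook and its foot more than 12 mm above the groove's floor (x of ogee_template_hole in the frame of rack below -0.126 m and contact force between ogee_template and the fingers below 0.05 N and z of ogee_foot in the frame of groove above 0.012 m).
It also fails if it takes over 72 s, if anything falls off the work surface, if the arm or the gripper's body presses on something with over 40 N, if the wrist force passes 120 N, or if a joint passes its speed limit or range.

## Robot

A 6-joint arm with a two-finger parallel gripper is mounted at the origin on the work surface. World frame = base frame: x ahead of the robot, y to its left, z up, the work surface at z = 0. Lengths are in m, angles in rad, forces in N, time in s.
With the tool pointing down it reaches from about 0.375 to 0.975 m from the base axis. Payload 3.8 kg.
Tool frame: the origin (TCP) lies midway between the tips of the shut fingers; the grasp point (between the pads) lies 19 mm behind it; z points along the fingers, y is the line along which they close (so a half turn about z gives the same grasp; the last joint's range is limited). The gripper opens to 85 mm and grips with 20 to 120 N. Pads are 22 mm wide; open, the fingers measure 114 mm over their backs; the gripper's body (76 mm by 85 mm) begins 54 mm behind the grasp point. The pads swing forward as they close: fully open they stand 13 mm farther back than shut.
Start: joints at [1.105, 0.264, 1.604, -0, 1.274, -0.037], TCP at [0.281, 0.614, 0.231] pointing down, gripper open.
Joint ranges: [-2.63, 2.63], [-0.94, 2.18], [0.31, 2.57], [-1.31, 4.45], [0, 2.66], [-2.55, 2.55]. Speed limits (rad/s): [2.57, 2.57, 3.14, 3.14, 3.14, 3.14].

## Interface

Orientations are given as a rotation vector (axis times angle).
In Python, from workcell import bot, imaging gives the robot as it stands.
- The arm moves only by the tool step_arm, never from a script. Its argument "series" is a list of rows, each an object of numbers: "grip": the closure, from -1 (fully open) to 1 (shut); "x", "y", "z": the shift along the tool's x, y, z normalised to -1 to 1, where 1 is 500 mm; "ax", "ay", "az": the turn, a rotation vector about the tool's x, y, z normalised to -1 to 1, where 1 is 30 degrees. A call has 1 to 12 rows; each row is the pose to reach, as a shift and turn from the pose commanded when the call began, along the tool's axes at that moment; what a row does not reach only later rows make up. A row lasts 1/10 s, in which the tool goes at most 50 mm and 8.59 degrees, less where a joint would pass 70% of its speed; a pose out of reach is approached as far as the arm can. A call with a number of a shift or a turn outside -1 to 1 is refused whole. A call with a gripper value outside its range is refused whole. The fingers move at their own pace and stop on an object; "force" is the grip in N (left out, the last holds). Time passes only in rows, so rows that repeat a pose let the fingers close. It gives the time, the measured TCP pose, the force, the opening and the grip force at its end, in the units of the state.
- bot.read_state(): the state, without advancing time (a new reading comes with each control period).
- imaging.read_camera(name): name is "scene" or "top"; returns a dict with "img" (420x560x3 uint8, red, green, blue), "fx", "fy", "cx", "cy" (pixels), "R" (3x3) and "t" (3): a world point X has camera coordinates R X + t. Camera axes: x right, y down, z forward; pixel columns grow to the right and rows downward; lengths in m; the calibration is good to about 2 mm. A picture is of the moment at which its call begins. There is no depth.
- bot.finish_job(): hands the job in; it is judged then, once.
The state is a dict: "time": time; "q": joint angles; "joint_vel": joint speeds; "joint_torque": joint torques, N m; "tool_pos": TCP position; "tcp_rot": TCP orientation; "wrist_force": force on the tool from outside, world axes, zero at the start; "torque": the same for the moment, N m; "width": opening from 0.0 (shut) to 1.0 (fully open); "grip_force": force on a finger pad.
Only numpy, scipy, OpenCV 4.12 (cv2) and the standard library are available. Lean on these libraries where they do the work, as an engineer would, in place of code of your own. Each camera call takes 0.05 s, during which the arm holds its last target. There are 200 camera calls.

## Working session

There is one attempt and no reset: what is moved stays moved. The work goes in short steps, Python scripts to look and compute and a tool call to move; the robot and the scene stay as the last step left them, time stands still between calls to the robot, and variables do not carry over. Pictures are saved under pics/ and viewed, at most 11 in all, crops included, and the job is handed in when it is done.

Besides the shell and the picture viewer there is one more tool, called after ">>>" as name([rows], argument=value, ...), one row to a line, values as JSON. step_arm: Moves the arm, as the interface text tells. Scaled input: -1 to 1 covers 500 mm each way for a shift and 30 degrees each way for a turn. Its arguments: {"type":"object","properties":{"series":{"type":"array","items":{"type":"object","properties":{"grip":{"type":"number"},"x":{"type":"number","minimum":-1,"maximum":1},"y":{"type":"number","minimum":-1,"maximum":1},"z":{"type":"number","minimum":-1,"maximum":1},"ax":{"type":"number","minimum":-1,"maximum":1},"ay":{"type":"number","minimum":-1,"maximum":1},"az":{"type":"number","minimum":-1,"maximum":1}}}},"force":{"type":"number"}},"required":["series"]}

```bash
mkdir -p pics; cat > h.py <<'E'
import numpy as np, cv2
from workcell import bot, imaging
def shot(n,name):
    c=imaging.read_camera(n); np.savez('pics/'+name+'.npz',**c); cv2.imwrite('pics/'+name+'.png',c['img'][:,:,::-1]); return c
def proj(c,X):
    p=c['R']@np.array(X,float)+c['t']; return np.array([c['fx']*p[0]/p[2]+c['cx'],c['fy']*p[1]/p[2]+c['cy']])
def ray(c,u,v):
    d=c['R'].T@np.array([(u-c['cx'])/c['fx'],(v-c['cy'])/c['fy'],1]); return -c['R'].T@c['t'],d
def onz(c,u,v,z):
    o,d=ray(c,u,v); return o+d*(z-o[2])/d[2]
def tri(c1,p1,c2,p2):
    A=[];b=[]
    for c,p in((c1,p1),(c2,p2)):
        o,d=ray(c,*p); d/=np.linalg.norm(d); M=np.eye(3)-np.outer(d,d); A.append(M);b.append(M@o)
    return np.linalg.lstsq(np.vstack(A),np.hstack(b),rcond=None)[0]
def crop(name,u0,v0,u1,v1,k,out):
    im=cv2.imread('pics/'+name+'.png')[v0:v1,u0:u1]; cv2.imwrite('pics/'+out+'.png',cv2.resize(im,None,fx=k,fy=k,interpolation=cv2.INTER_CUBIC))
E
python3 - <<'E'
from h import *
for n in('scene','top'):
    c=shot(n,n+'0'); print(n,-c['R'].T@c['t'],c['R'][2],c['fx'],c['cx'],c['cy'])
a=cv2.imread('pics/scene0.png');b=cv2.imread('pics/top0.png')
s=bot.read_state();print(s['time'],s['tool_pos'],s['tcp_rot'],s['wrist_force'])
E
```

```text
scene [1.08562092 0.00686266 0.98429372] [-0.54434086 -0.03623223 -0.83808129] 487.8452793038837 277.95526976164336 214.00665649759608
top [ 0.37331297 -0.03084763  1.09246171] [ 0.19940449 -0.00142199 -0.97991624] 477.9127813555033 277.40712949172433 210.1954237397362
0.1 [0.28036866 0.61328719 0.23006095] [-0.66829832 -3.06917932  0.00311652] [-0.37240071  0.20068824  0.01283649]
```

View pics/scene0.png

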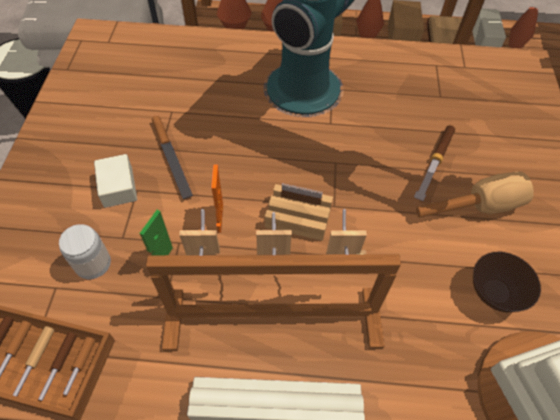

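View pics/top0.png

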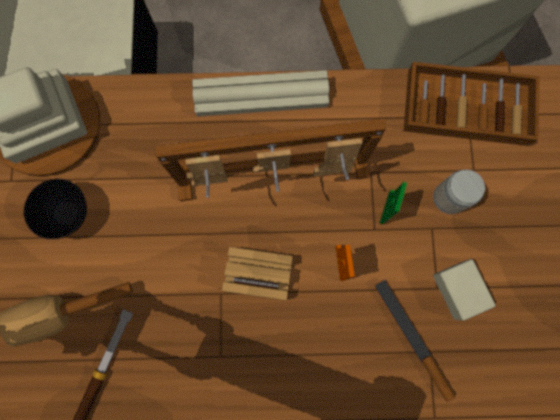

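Scene camera (from behind the rack): three hanging templates at about (200,243), (273,243), (346,243); the rail runs from (150,265) to (398,265). The green look-alike is at (157,235), the orange one at (217,198). In the top view the templates are at (206,170), (274,160), (341,157), the block at (258,273), green at (393,203) and orange at (345,262). The candidates for the ogee are the three hanging ones, so I'll crop closer.

```bash
python3 - <<'E'
from h import *
crop('scene0',140,170,410,350,2.95,'sc')
crop('top0',150,115,400,305,3.15,'tc')
E
```

```text
(no output)
```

View pics/sc.png

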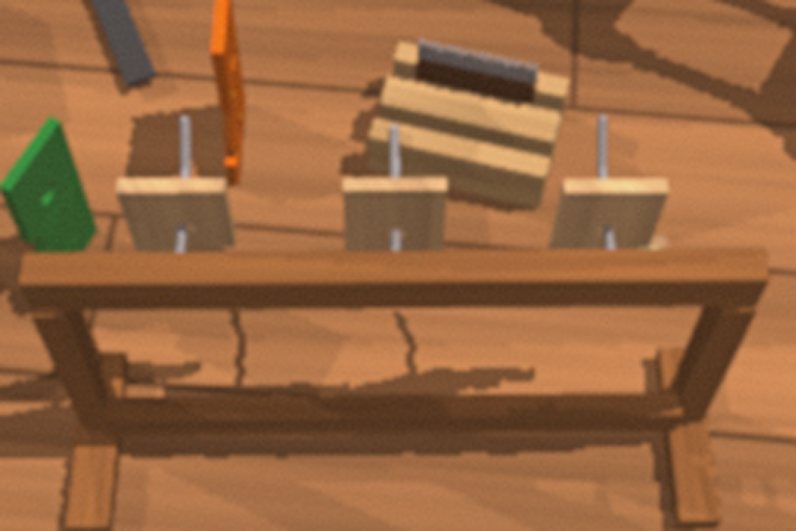

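View pics/tc.png

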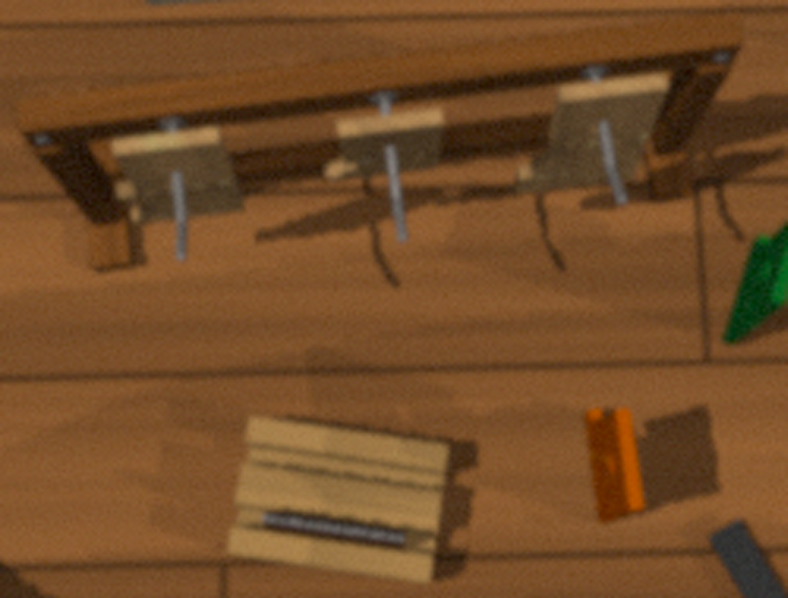

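```bash
cat > m.py <<'E'
from h import *
T=np.load('pics/top0.npz');S=np.load('pics/scene0.npz')
t=lambda u,v:(150+u/3.15-.3,115+v/3.15-.3)
s=lambda u,v:(140+u/2.95-.3,170+v/2.95-.3)
E
python3 - <<'E'
from m import *
np.set_printoptions(precision=4,suppress=True)
# full-res pixel centre offset handled in t/s
print('rail top S',[onz(S,*s(*p),.233)[:2] for p in((30,250),(762,250),(20,283),(768,281))])
print('rail top T',[onz(T,*t(*p),.233)[:2] for p in((22,100),(738,15),(24,130),(742,48))])
for n,a,b in(('tipA+130',(181,258),(602,117)),('tip0',(403,240),(393,127)),('tip-130',(622,202),(185,117))):
    print(n,tri(T,t(*a),S,s(*b)))
print('roots',[onz(T,*t(*p),.215)[:2] for p in((173,124),(385,98),(595,73))])
# template tops: corners of near(-x) edge
for n,a in (('L',((114,143),(218,128),(118,152),(220,141),(565,182),(666,182))),('M',((338,122),(443,110),(339,134),(442,121),(344,181),(446,181))),('R',((560,87),(669,73),(559,99),(668,88),(118,181),(226,181)))):
    # T far-left, far-right, near-left, near-right ; S far(-x) left(-y), right(+y)
    print(n,'-y end',tri(T,t(*a[3]),S,s(*a[4])),'+y end',tri(T,t(*a[2]),S,s(*a[5])))
print('block T',[onz(T,*t(*p),.048)[:2] for p in((249,416),(450,441),(434,582),(228,553))])
print('block S',[onz(S,*s(*p),.048)[:2] for p in((570,78),(542,185),(370,128),(398,42))])
print('grooveT',[onz(T,*t(*p),.048)[:2] for p in((246,441),(449,470),(244,464),(446,488))])
E
```

```text
rail top S [array([ 0.7025, -0.2397]), array([0.6616, 0.1909]), array([ 0.7243, -0.2405]), array([0.682 , 0.1935])]
rail top T [array([0.6767, 0.1928]), array([ 0.7197, -0.2396]), array([0.6579, 0.1911]), array([ 0.6985, -0.2406])]
tipA+130 [0.5767 0.0957 0.2346]
tip0 [ 0.5877 -0.0346  0.2207]
tip-130 [ 0.6035 -0.1634  0.237 ]
roots [array([0.6653, 0.105 ]), array([ 0.6787, -0.0246]), array([ 0.6915, -0.1538])]
L -y end [0.6403 0.071  0.2571] +y end [0.635  0.1302 0.2577]
M -y end [ 0.6503 -0.0585  0.254 ] +y end [0.6441 0.0016 0.2533]
R -y end [ 0.6656 -0.1902  0.2584] +y end [ 0.6601 -0.1267  0.2594]
block T [array([0.5066, 0.0765]), array([ 0.4857, -0.0631]), array([ 0.3897, -0.0492]), array([0.4126, 0.0912])]
block S [array([0.4152, 0.0906]), array([0.5167, 0.072 ]), array([ 0.4778, -0.0631]), array([ 0.393, -0.049])]
grooveT [array([0.4892, 0.0786]), array([ 0.4656, -0.0618]), array([0.4732, 0.0801]), array([ 0.4532, -0.0593])]
```

```bash
python3 - <<'E'
from m import *
np.set_printoptions(precision=1,suppress=True)
X=np.array([.9953,.0966,0]);Y=np.array([-.0966,.9953,0])
r1=np.array([.679,-.0252,.215])
for n,k,zt in(('L',.13,.260),('M',0,.2562),('R',-.13,.262)):
    o=r1+k*Y-.028*X
    for H in(.12,.135,.155):
        print(n,H,[(proj(T,o+y*Y+[0,0,zt-H-.215]-.0045*X)-[149.7,114.7])*3.15 for y in(-.033,.046)])
g=[0.4892,.0786],[.4656,-.0618],[.4732,.0801],[.4532,-.0593];print(np.mean(g,0)*1000)
E
```

```text
L 0.12 [array([246.4, 199.6]), array([126.1, 213.8])]
L 0.135 [array([248.7, 205.6]), array([130.3, 219.6])]
L 0.155 [array([251.8, 213.3]), array([135.6, 227.1])]
M 0.12 [array([443.2, 178. ]), array([324.1, 192. ])]
M 0.135 [array([442.7, 184.2]), array([325.3, 198.1])]
M 0.155 [array([442. , 192.3]), array([326.9, 205.9])]
R 0.12 [array([639.6, 152.3]), array([520.5, 166.4])]
R 0.135 [array([636.2, 158.9]), array([518.8, 172.8])]
R 0.155 [array([631.9, 167.5]), array([516.7, 181.2])]
[470.3   9.4]
```

Bottom edges projected from the rack geometry fit as follows: the template at scene (200,243) / top (341,157) is the 155 mm one and has the widest head (63 mm), so it is the ogee. The left one in the top view is the 135 mm cove, and the middle one is the 120 mm stepped. Green and orange are the look-alikes. Crop tc shows the plain wood ogee on the y=-130 hook, with its curved foot on the +y side. Next I'll approach in two calls.

```bash
cat >> h.py <<'E'
from scipy.spatial.transform import Rotation as Ro
def down(yaw,tilt=0):
    "tool y along world yaw (deg), z down; tilt (deg): tool top leans towards +tool-y"
    a=np.radians(yaw); y=np.array([np.cos(a),np.sin(a),0]); z=np.array([0,0,-1.]); x=np.cross(y,z)
    return Ro.from_matrix(np.c_[x,y,z])*Ro.from_euler('x',tilt,degrees=True)
def rel(p0,R0,p,R):
    return np.round(R0.inv().apply(np.array(p)-p0)/.5,4), np.round(np.degrees((R0.inv()*R).as_rotvec())/30,3)
def cur():
    s=bot.read_state(); return np.array(s['tool_pos']),Ro.from_rotvec(s['tcp_rot'])
E
python3 - <<'E'
from h import *
p,R=cur(); print(rel(p,R,[.47,.2,.36],down(35.5)))
q,Q=np.array([.47,.2,.36]),down(35.5)
print(rel(q,Q,[.666,-.157,.34],down(5.5)))
print(down(0,22).apply([0,0,1]))
E
```

```text
(array([-0.6886, -0.5946, -0.2587]), array([-0.004,  0.001,  0.998]))
(array([-0.8089, -0.0955,  0.04  ]), array([0., 0., 1.]))
[-0.37460659  0.         -0.92718385]
```

>>> step_arm([
  {"z": -0.2, "grip": 0.0},
  {"x": -0.1, "y": -0.09, "z": -0.26, "az": 0.2, "grip": 0.0},
  {"x": -0.69, "y": -0.595, "z": -0.26, "az": 1, "grip": 0.0},
  {"x": -0.69, "y": -0.595, "z": -0.26, "az": 1, "grip": 0.0},
  {"x": -0.69, "y": -0.595, "z": -0.26, "az": 1, "grip": 0.0},
  {"x": -0.69, "y": -0.595, "z": -0.26, "az": 1, "grip": 0.0},
  {"x": -0.69, "y": -0.595, "z": -0.26, "az": 1, "grip": 0.0},
  {"x": -0.69, "y": -0.595, "z": -0.26, "az": 1, "grip": 0.0},
  {"x": -0.69, "y": -0.595, "z": -0.26, "az": 1, "grip": 0.0},
  {"x": -0.69, "y": -0.595, "z": -0.26, "az": 1, "grip": 0.0},
  {"x": -0.69, "y": -0.595, "z": -0.26, "az": 1, "grip": 0.0},
  {"x": -0.69, "y": -0.595, "z": -0.26, "az": 1, "grip": 0.0},
])

```text
validation failed for argument at $.se...
```

>>> step_arm([
  {"x": -0.81, "y": -0.095, "z": 0.04, "az": 1},
  {"x": -0.81, "y": -0.095, "z": 0.04, "az": 1},
  {"x": -0.81, "y": -0.095, "z": 0.04, "az": 1},
  {"x": -0.81, "y": -0.095, "z": 0.04, "az": 1},
  {"x": -0.81, "y": -0.095, "z": 0.04, "az": 1},
  {"x": -0.81, "y": -0.095, "z": 0.04, "az": 1},
  {"x": -0.81, "y": -0.095, "z": 0.04, "az": 1},
  {"x": -0.81, "y": -0.095, "z": 0.04, "az": 1},
  {"x": -0.81, "y": -0.095, "z": 0.04, "az": 1},
  {"x": -0.81, "y": -0.095, "z": 0.04, "az": 1},
  {"x": -0.81, "y": -0.095, "z": 0.04, "az": 1},
])

```text
validation failed for argument at $.se...
```

```bash
python3 - <<'E'
from h import *
c=shot('scene','s1');crop('s1',140,150,340,300,4,'s1c')
s=bot.read_state();print(s['time'],s['wrist_force'],s['width'])
p,R=cur();print(p,R.as_matrix().round(3));print(rel(p,R,[.666,-.157,.242],down(5.5)))
E
```

```text
0.15 [ 1.02213214  0.71862036 -0.00974101] 0.995540183615783
[0.28038957 0.61337116 0.23022093] [[-0.909  0.416 -0.001]
 [ 0.416  0.909 -0.002]
 [ 0.    -0.002 -1.   ]]
(array([-1.342 , -1.0807, -0.0217]), array([-0.003,  0.002,  1.998]))
```

View pics/s1c.png

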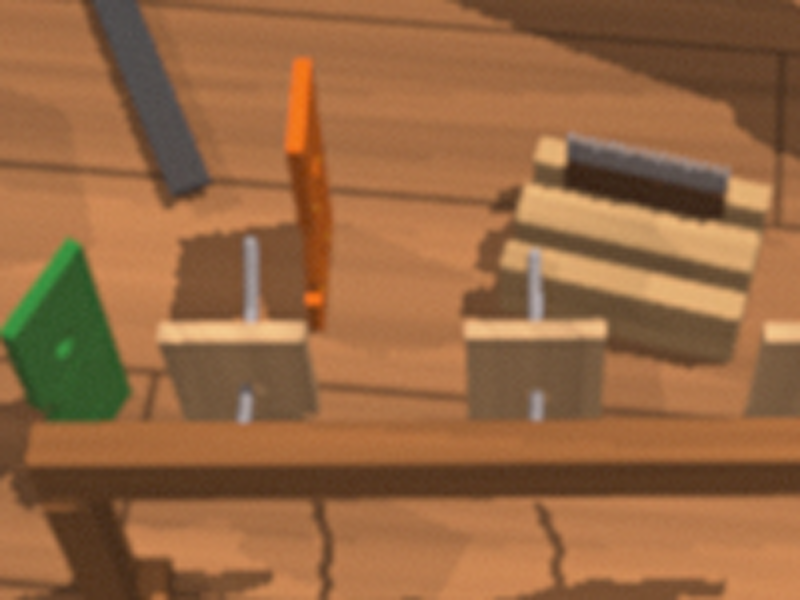

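The moves were refused and nothing moved. The crop shows the ogee head at (235,370) with its wire tip at (250,240) in crop pixels. I'll retry with every field filled in.

>>> step_arm([
  {"x": 0, "y": 0, "z": -0.2, "ax": 0, "ay": 0, "az": 0, "grip": 0},
  {"x": -0.1, "y": -0.09, "z": -0.26, "ax": 0, "ay": 0, "az": 0.2, "grip": 0},
  {"x": -0.69, "y": -0.595, "z": -0.26, "ax": 0, "ay": 0, "az": 1, "grip": 0},
  {"x": -0.69, "y": -0.595, "z": -0.26, "ax": 0, "ay": 0, "az": 1, "grip": 0},
  {"x": -0.69, "y": -0.595, "z": -0.26, "ax": 0, "ay": 0, "az": 1, "grip": 0},
  {"x": -0.69, "y": -0.595, "z": -0.26, "ax": 0, "ay": 0, "az": 1, "grip": 0},
  {"x": -0.69, "y": -0.595, "z": -0.26, "ax": 0, "ay": 0, "az": 1, "grip": 0},
  {"x": -0.69, "y": -0.595, "z": -0.26, "ax": 0, "ay": 0, "az": 1, "grip": 0},
  {"x": -0.69, "y": -0.595, "z": -0.26, "ax": 0, "ay": 0, "az": 1, "grip": 0},
  {"x": -0.69, "y": -0.595, "z": -0.26, "ax": 0, "ay": 0, "az": 1, "grip": 0},
  {"x": -0.69, "y": -0.595, "z": -0.26, "ax": 0, "ay": 0, "az": 1, "grip": 0},
  {"x": -0.69, "y": -0.595, "z": -0.26, "ax": 0, "ay": 0, "az": 1, "grip": 0},
])

```text
time: 1.35
tool_pos: [0.472, 0.1969, 0.3616]
tcp_rot: [1.446, 2.787, -0.001]
wrist_force: [0.7, -0.1, -0.1]
width: 0.496
grip_force: 0.0
```

>>> step_arm([
  {"x": -0.8, "y": -0.1, "z": 0.04, "ax": 0, "ay": 0, "az": 1, "grip": 0},
  {"x": -0.8, "y": -0.1, "z": 0.04, "ax": 0, "ay": 0, "az": 1, "grip": 0},
  {"x": -0.8, "y": -0.1, "z": 0.04, "ax": 0, "ay": 0, "az": 1, "grip": 0},
  {"x": -0.8, "y": -0.1, "z": 0.04, "ax": 0, "ay": 0, "az": 1, "grip": 0},
  {"x": -0.8, "y": -0.1, "z": 0.04, "ax": 0, "ay": 0, "az": 1, "grip": 0},
  {"x": -0.8, "y": -0.1, "z": 0.04, "ax": 0, "ay": 0, "az": 1, "grip": 0},
  {"x": -0.8, "y": -0.1, "z": 0.04, "ax": 0, "ay": 0, "az": 1, "grip": 0},
  {"x": -0.8, "y": -0.1, "z": 0.04, "ax": 0, "ay": 0, "az": 1, "grip": 0},
  {"x": -0.8, "y": -0.1, "z": 0.04, "ax": 0, "ay": 0, "az": 1, "grip": 0},
  {"x": -0.8, "y": -0.1, "z": 0.04, "ax": 0, "ay": 0, "az": 1, "grip": 0},
  {"x": -0.8, "y": -0.1, "z": 0.04, "ax": 0, "ay": 0, "az": 1, "grip": 0},
])

```text
time: 2.45
tool_pos: [0.6616, -0.1533, 0.3409]
tcp_rot: [-2.111, -2.324, -0.0]
wrist_force: [-0.1, 0.1, 0.1]
width: 0.503
grip_force: 0.0
```

```bash
python3 - <<'E'
from h import *
s=bot.read_state();print(s['time'],s['wrist_force'],s['width'])
p,R=cur();print(p,R.as_matrix().round(3));print(rel(p,R,[.666,-.157,.242],down(5.5)))
E
```

```text
2.45 [-0.06405662  0.08152429  0.10851733] 0.5034266946664709
[ 0.66162545 -0.15332473  0.34092545] [[-0.096  0.995 -0.001]
 [ 0.995  0.096  0.001]
 [ 0.001 -0.001 -1.   ]]
(array([-0.0084,  0.0082,  0.1978]), array([-0.002, -0.002, -0.   ]))
```

>>> step_arm([
  {"x": -0.008, "y": 0.008, "z": 0.06, "ax": 0, "ay": 0, "az": 0, "grip": 0},
  {"x": -0.008, "y": 0.008, "z": 0.11, "ax": 0, "ay": 0, "az": 0, "grip": 0},
  {"x": -0.008, "y": 0.008, "z": 0.15, "ax": 0, "ay": 0, "az": 0, "grip": 0},
  {"x": -0.008, "y": 0.008, "z": 0.18, "ax": 0, "ay": 0, "az": 0, "grip": 0},
  {"x": -0.008, "y": 0.008, "z": 0.198, "ax": 0, "ay": 0, "az": 0, "grip": 0},
  {"x": -0.008, "y": 0.008, "z": 0.198, "ax": 0, "ay": 0, "az": 0, "grip": 0},
  {"x": -0.008, "y": 0.008, "z": 0.198, "ax": 0, "ay": 0, "az": 0, "grip": 0},
])

```text
time: 3.15
tool_pos: [0.6667, -0.1583, 0.2434]
tcp_rot: [2.112, 2.324, 0.001]
wrist_force: [0.2, 0.1, 0.6]
width: 0.5
grip_force: 0.0
```

```bash
python3 - <<'E'
from h import *
a=shot('scene','s2');b=shot('top','t2')
k=[cv2.resize(cv2.imread(f'pics/{n}.png')[v:v+100,u:u+100],(400,400),interpolation=cv2.INTER_CUBIC) for n,u,v in(('s2',150,180),('t2',300,120))]
cv2.imwrite('pics/c2.png',np.hstack(k))
p,R=cur();print(p,proj(a,p),proj(b,p))
E
```

```text
[ 0.667061   -0.15868337  0.24403402] [198.88648769 237.52228702] [343.78220232 144.83922697]
```

View pics/c2.png

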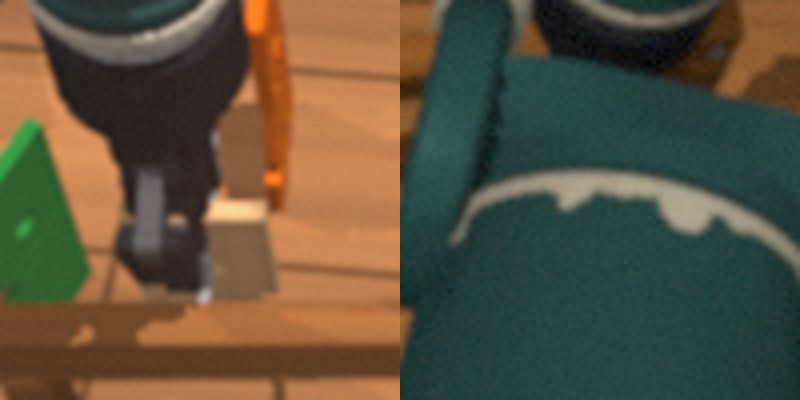

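The scene crop shows the rail-side finger between the head and the rail, with the tip just above the rail. The ogee head is at crop x 120–278, and the wire root is at (205,295). The fingers straddle the plate, so I'll close gently.

>>> step_arm([
  {"x": 0, "y": 0, "z": 0, "ax": 0, "ay": 0, "az": 0, "grip": 0.4},
  {"x": 0, "y": 0, "z": 0, "ax": 0, "ay": 0, "az": 0, "grip": 0.6},
  {"x": 0, "y": 0, "z": 0, "ax": 0, "ay": 0, "az": 0, "grip": 0.8},
  {"x": 0, "y": 0, "z": 0, "ax": 0, "ay": 0, "az": 0, "grip": 1},
  {"x": 0, "y": 0, "z": 0, "ax": 0, "ay": 0, "az": 0, "grip": 1},
  {"x": 0, "y": 0, "z": 0, "ax": 0, "ay": 0, "az": 0, "grip": 1},
], force=40)

```text
time: 3.85
tool_pos: [0.6666, -0.1588, 0.2427]
tcp_rot: [2.113, 2.323, 0.001]
wrist_force: [0.9, -0.9, 1.5]
width: 0.095
grip_force: 41.9
```

```bash
python3 - <<'E'
from h import *
s=bot.read_state();print(s['time'],s['wrist_force'],s['torque'],s['width'],s['tool_pos'],cur()[1].as_matrix()[2])
E
```

```text
3.85 [ 0.93883651 -0.8676399   1.4974771 ] [-0.01296644 -0.1213939   0.01206974] 0.09527089252444011 [ 0.6666173  -0.15880235  0.24273122] [-3.96659542e-04  1.02304155e-03 -9.99999398e-01]
```

>>> step_arm([
  {"x": 0, "y": 0, "z": -0.003, "ax": 0, "ay": 0, "az": 0, "grip": 1},
  {"x": 0, "y": 0, "z": -0.006, "ax": 0, "ay": 0, "az": 0, "grip": 1},
  {"x": 0, "y": 0, "z": -0.009, "ax": 0, "ay": 0, "az": 0, "grip": 1},
  {"x": 0, "y": 0, "z": -0.009, "ax": 0, "ay": 0, "az": 0, "grip": 1},
  {"x": 0, "y": 0, "z": -0.009, "ax": 0, "ay": 0, "az": 0, "grip": 1},
])

```text
time: 4.35
tool_pos: [0.6661, -0.1586, 0.2466]
tcp_rot: [-2.114, -2.324, 0.0]
wrist_force: [-0.4, 0.1, -1.4]
width: 0.092
grip_force: 41.5
```

```bash
cat > plan.py <<'E'
from h import *
def tcp(dd,dz,tilt,h=.031):
    "offset of TCP (rack X, z) for a hole offset dd outward, dz up, tilt"
    a=np.radians(tilt); return np.array([-dd+h*np.sin(a), dz+h*np.cos(a)-h])
def rows(start,pts):
    s=tcp(*start); a=np.radians(start[2])
    for p in pts:
        v=tcp(*p)-s # X,z ; tool y=(cos a,-sin a), tool z=(-sin a,-cos a)
        y=v@[np.cos(a),-np.sin(a)]; z=v@[-np.sin(a),-np.cos(a)]
        print(p,'y %.4f z %.4f ax %.3f'%(y/.5,z/.5,(p[2]-start[2])/30))
E
python3 - <<'E'
from plan import *
s=bot.read_state();print(s['wrist_force'],s['torque'],s['tool_pos'])
e=np.radians(4.3); a=np.radians(39.3)
def wire(q): # q outward path from start; bend at .038
    if q<.038: return q*np.cos(e),q*np.sin(e)
    return .038*np.cos(e)+(q-.038)*np.cos(a),.038*np.sin(e)+(q-.038)*np.sin(a)
w=lambda q,t:(*np.round(wire(q),4),t)
st=w(.028,0)
print('tilt');rows(st,[w(.028,5),w(.028,10),w(.028,15),w(.028,20)])
st=w(.028,20)
print('go');rows(st,[w(q,20) for q in(.033,.038,.043,.048,.053,.058,.063,.068,.078,.088,.098)])
E
```

```text
[-0.41824324  0.10086833 -1.35387346] [ 0.07089806 -0.003893   -0.01057645] [ 0.66614192 -0.158617    0.24664648]
tilt
(np.float64(0.0279), np.float64(0.0021), 5) y 0.0054 z 0.0002 ax 0.167
(np.float64(0.0279), np.float64(0.0021), 10) y 0.0108 z 0.0009 ax 0.333
(np.float64(0.0279), np.float64(0.0021), 15) y 0.0160 z 0.0021 ax 0.500
(np.float64(0.0279), np.float64(0.0021), 20) y 0.0212 z 0.0037 ax 0.667
go
(np.float64(0.0329), np.float64(0.0025), 20) y -0.0097 z 0.0027 ax 0.000
(np.float64(0.0379), np.float64(0.0028), 20) y -0.0193 z 0.0055 ax 0.000
(np.float64(0.0418), np.float64(0.006), 20) y -0.0288 z 0.0022 ax 0.000
(np.float64(0.0456), np.float64(0.0092), 20) y -0.0381 z -0.0012 ax 0.000
(np.float64(0.0495), np.float64(0.0123), 20) y -0.0476 z -0.0044 ax 0.000
(np.float64(0.0534), np.float64(0.0155), 20) y -0.0571 z -0.0077 ax 0.000
(np.float64(0.0572), np.float64(0.0187), 20) y -0.0664 z -0.0112 ax 0.000
(np.float64(0.0611), np.float64(0.0219), 20) y -0.0759 z -0.0145 ax 0.000
(np.float64(0.0688), np.float64(0.0282), 20) y -0.0947 z -0.0211 ax 0.000
(np.float64(0.0766), np.float64(0.0345), 20) y -0.1137 z -0.0276 ax 0.000
(np.float64(0.0843), np.float64(0.0409), 20) y -0.1325 z -0.0343 ax 0.000
```

The wrist now carries the template's weight and the hole is centred on the wire. I'll slide it out along the straight part.

>>> step_arm([
  {"x": 0, "y": -0.01, "z": -0.001, "ax": 0, "ay": 0, "az": 0, "grip": 1},
  {"x": 0, "y": -0.02, "z": -0.0015, "ax": 0, "ay": 0, "az": 0, "grip": 1},
  {"x": 0, "y": -0.03, "z": -0.002, "ax": 0, "ay": 0, "az": 0, "grip": 1},
  {"x": 0, "y": -0.04, "z": -0.003, "ax": 0, "ay": 0, "az": 0, "grip": 1},
  {"x": 0, "y": -0.05, "z": -0.004, "ax": 0, "ay": 0, "az": 0, "grip": 1},
  {"x": 0, "y": -0.056, "z": -0.004, "ax": 0, "ay": 0, "az": 0, "grip": 1},
  {"x": 0, "y": -0.056, "z": -0.004, "ax": 0, "ay": 0, "az": 0, "grip": 1},
  {"x": 0, "y": -0.056, "z": -0.004, "ax": 0, "ay": 0, "az": 0, "grip": 1},
])

```text
time: 5.15
tool_pos: [0.6384, -0.1613, 0.2489]
tcp_rot: [2.114, 2.324, 0.0]
wrist_force: [-0.6, -0.3, -0.6]
width: 0.095
grip_force: 41.5
```

>>> step_arm([
  {"x": 0, "y": 0.0054, "z": 0, "ax": 0.167, "ay": 0, "az": 0, "grip": 1},
  {"x": 0, "y": 0.0108, "z": 0.001, "ax": 0.333, "ay": 0, "az": 0, "grip": 1},
  {"x": 0, "y": 0.016, "z": 0.002, "ax": 0.5, "ay": 0, "az": 0, "grip": 1},
  {"x": 0, "y": 0.021, "z": 0.0037, "ax": 0.667, "ay": 0, "az": 0, "grip": 1},
  {"x": 0, "y": 0.021, "z": 0.0037, "ax": 0.667, "ay": 0, "az": 0, "grip": 1},
  {"x": 0, "y": 0.021, "z": 0.0037, "ax": 0.667, "ay": 0, "az": 0, "grip": 1},
])

```text
time: 5.75
tool_pos: [0.6493, -0.1601, 0.2458]
tcp_rot: [-1.939, -2.133, 0.376]
wrist_force: [-0.6, 0.3, -0.5]
width: 0.09
grip_force: 41.5
```

```bash
python3 - <<'E'
from h import *
s=bot.read_state();print(s['time'],s['wrist_force'],s['torque'],s['tool_pos'],cur()[1].apply([0,0,1]))
c=shot('scene','s3');crop('s3',130,140,330,290,4,'s3c')
E
```

```text
5.75 [-0.59717594  0.300344   -0.53354622] [-0.03725736 -0.25355212  0.04774681] [ 0.64929854 -0.16008753  0.24582587] [-0.34040629 -0.03213896 -0.93972903]
```

View pics/s3c.png

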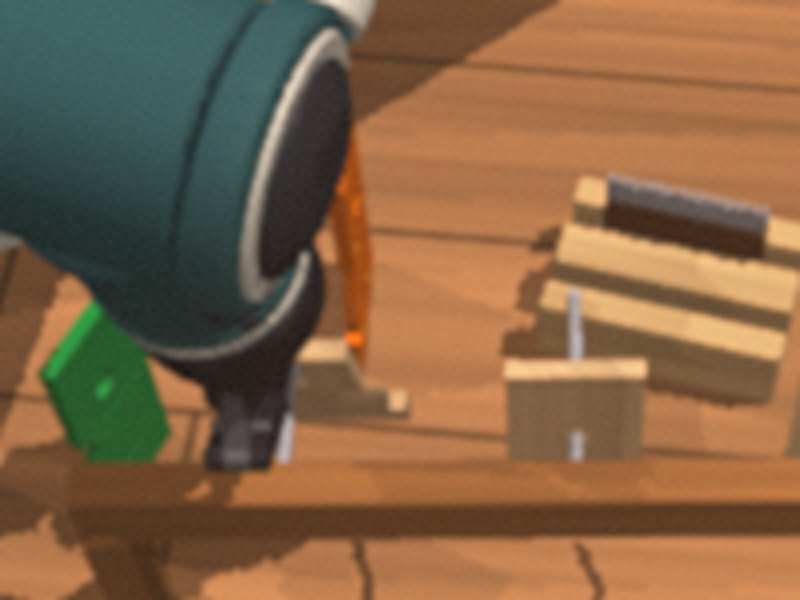

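The picture shows the tilted ogee with its curved foot at (390,400) and the wire at (288,430). The force is low. I'll go over the bend.

>>> step_arm([
  {"x": 0, "y": -0.01, "z": 0.0027, "ax": 0, "ay": 0, "az": 0, "grip": 1},
  {"x": 0, "y": -0.0193, "z": 0.0055, "ax": 0, "ay": 0, "az": 0, "grip": 1},
  {"x": 0, "y": -0.0193, "z": 0.0055, "ax": 0, "ay": 0, "az": 0, "grip": 1},
])

```text
time: 6.1
tool_pos: [0.6377, -0.1616, 0.2489]
tcp_rot: [-1.941, -2.133, 0.375]
wrist_force: [0.3, 0.2, -0.3]
width: 0.097
grip_force: 41.5
```

>>> step_arm([
  {"x": 0, "y": -0.0095, "z": -0.0033, "ax": 0, "ay": 0, "az": 0, "grip": 1},
  {"x": 0, "y": -0.0095, "z": -0.0033, "ax": 0, "ay": 0, "az": 0, "grip": 1},
  {"x": 0, "y": -0.0095, "z": -0.0033, "ax": 0, "ay": 0, "az": 0, "grip": 1},
])

```text
time: 6.4
tool_pos: [0.635, -0.1617, 0.2513]
tcp_rot: [-1.94, -2.133, 0.376]
wrist_force: [-0.1, -0.2, -0.9]
width: 0.091
grip_force: 41.5
```

>>> step_arm([
  {"x": 0, "y": -0.0095, "z": -0.0033, "ax": 0, "ay": 0, "az": 0, "grip": 1},
  {"x": 0, "y": -0.0095, "z": -0.0033, "ax": 0, "ay": 0, "az": 0, "grip": 1},
  {"x": 0, "y": -0.0095, "z": -0.0033, "ax": 0, "ay": 0, "az": 0, "grip": 1},
])

```text
time: 6.7
tool_pos: [0.6312, -0.162, 0.2541]
tcp_rot: [-1.94, -2.133, 0.376]
wrist_force: [0.1, -0.7, -0.7]
width: 0.095
grip_force: 41.5
```

```bash
python3 - <<'E'
from h import *
s=bot.read_state();print(s['time'],s['wrist_force'],s['torque'],s['tool_pos'])
E
```

```text
6.7 [ 0.11576124 -0.73423793 -0.69602355] [-0.0271398  -0.23365212  0.02158935] [ 0.63115867 -0.16197507  0.25412131]
```

>>> step_arm([
  {"x": 0, "y": -0.0095, "z": -0.0033, "ax": 0, "ay": 0, "az": 0, "grip": 1},
  {"x": 0, "y": -0.019, "z": -0.0066, "ax": 0, "ay": 0, "az": 0, "grip": 1},
  {"x": 0, "y": -0.019, "z": -0.0066, "ax": 0, "ay": 0, "az": 0, "grip": 1},
  {"x": 0, "y": -0.019, "z": -0.0066, "ax": 0, "ay": 0, "az": 0, "grip": 1},
])

```text
time: 7.1
tool_pos: [0.6233, -0.1628, 0.2607]
tcp_rot: [-1.94, -2.133, 0.376]
wrist_force: [0.3, -0.1, -0.7]
width: 0.096
grip_force: 41.5
```

>>> step_arm([
  {"x": 0, "y": -0.0095, "z": -0.0033, "ax": 0, "ay": 0, "az": 0, "grip": 1},
  {"x": 0, "y": -0.019, "z": -0.0066, "ax": 0, "ay": 0, "az": 0, "grip": 1},
  {"x": 0, "y": -0.019, "z": -0.0066, "ax": 0, "ay": 0, "az": 0, "grip": 1},
  {"x": 0, "y": -0.019, "z": -0.0066, "ax": 0, "ay": 0, "az": 0, "grip": 1},
])

```text
time: 7.5
tool_pos: [0.6156, -0.1635, 0.2671]
tcp_rot: [-1.94, -2.133, 0.376]
wrist_force: [0.9, 0.4, -0.5]
width: 0.095
grip_force: 41.5
```

```bash
python3 - <<'E'
from h import *
s=bot.read_state();print(s['time'],s['wrist_force'],s['torque'],s['tool_pos'])
E
```

```text
7.5 [ 0.85013052  0.35603071 -0.53214794] [-0.0077951  -0.24776281 -0.01414821] [ 0.61556175 -0.16351762  0.26705116]
```

>>> step_arm([
  {"x": 0, "y": -0.0095, "z": -0.0033, "ax": 0, "ay": 0, "az": 0, "grip": 1},
  {"x": 0, "y": -0.019, "z": -0.0066, "ax": 0, "ay": 0, "az": 0, "grip": 1},
  {"x": 0, "y": -0.0285, "z": -0.01, "ax": 0, "ay": 0, "az": 0, "grip": 1},
  {"x": 0, "y": -0.038, "z": -0.013, "ax": 0, "ay": 0, "az": 0, "grip": 1},
  {"x": 0, "y": -0.0475, "z": -0.0165, "ax": 0, "ay": 0, "az": 0, "grip": 1},
  {"x": 0, "y": -0.057, "z": -0.02, "ax": 0, "ay": 0, "az": 0, "grip": 1},
  {"x": 0, "y": -0.076, "z": -0.027, "ax": 0, "ay": 0, "az": 0, "grip": 1},
  {"x": 0, "y": -0.095, "z": -0.034, "ax": 0, "ay": 0, "az": 0, "grip": 1},
  {"x": 0, "y": -0.095, "z": -0.034, "ax": 0, "ay": 0, "az": 0, "grip": 1},
])

```text
time: 8.4
tool_pos: [0.5764, -0.1674, 0.3009]
tcp_rot: [-1.942, -2.134, 0.375]
wrist_force: [0.9, 0.7, -0.8]
width: 0.094
grip_force: 41.5
```

```bash
python3 - <<'E'
from plan import *
s=bot.read_state();print(s['time'],s['wrist_force'],s['torque'],s['tool_pos'])
p,R=cur(); hole=p+R.apply([0,0,.031])
print('hole',hole, 'rack x',(hole-[.690,-.0243,0])@[.9953,.0966,0])
# back to plumb about the hole, 40 mm further out
t=hole+np.array([-.05,-.005,.031]); print(rel(p,R,t,down(5.5)))
# then over the groove, yaw -8.8
print(rel(t,down(5.5),[.4713,.0098,t[2]],down(-8.8)))
c=shot('scene','s4');crop('s4',130,140,330,290,4,'s4c')
E
```

```text
8.4 [ 0.90746645  0.71524803 -0.75525942] [ 0.05242752 -0.22862409  0.06447379] [ 0.57644644 -0.16744302  0.30086299]
hole [ 0.56594422 -0.16846763  0.27171417] rack x -0.1373993147959917
(array([-0.0006, -0.1156,  0.0379]), array([-0.663,  0.001, -0.003]))
(array([ 0.3734, -0.0537,  0.    ]), array([0.   , 0.   , 0.477]))
```

View pics/s4c.png

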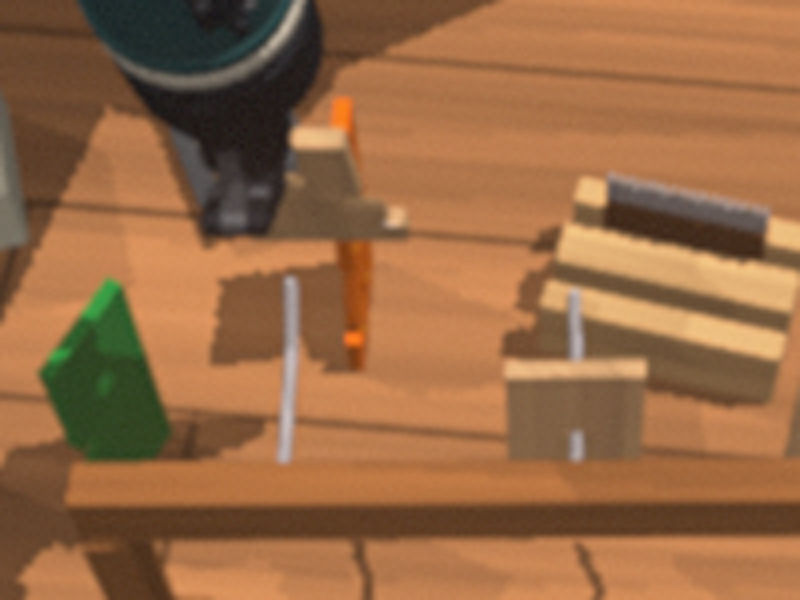

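The ogee is off the hook, held clear at crop (320,190). The bare wire runs from (290,280) to (285,460), and the stepped template hangs undisturbed. Now I'll bring it upright and raise it.

```bash
python3 - <<'E'
from plan import *
p,R=cur(); hole=p+R.apply([0,0,.031]); t=hole+[0,0,.061]
print(t,rel(p,R,t,down(5.5)),rel(t,down(5.5),[.4713,.0098,t[2]],down(-8.8)))
E
```

```text
[ 0.56631757 -0.16838015  0.33202761] (array([-0.0001, -0.0415, -0.0527]), array([-0.663,  0.001, -0.003])) (array([ 0.3729, -0.155 ,  0.    ]), array([0.   , 0.   , 0.477]))
```

>>> step_arm([
  {"x": 0, "y": -0.01, "z": -0.013, "ax": -0.16, "ay": 0, "az": 0, "grip": 1},
  {"x": 0, "y": -0.02, "z": -0.026, "ax": -0.33, "ay": 0, "az": 0, "grip": 1},
  {"x": 0, "y": -0.03, "z": -0.039, "ax": -0.5, "ay": 0, "az": 0, "grip": 1},
  {"x": 0, "y": -0.0415, "z": -0.053, "ax": -0.665, "ay": 0, "az": 0, "grip": 1},
  {"x": 0, "y": -0.0415, "z": -0.053, "ax": -0.665, "ay": 0, "az": 0, "grip": 1},
  {"x": 0, "y": -0.0415, "z": -0.053, "ax": -0.665, "ay": 0, "az": 0, "grip": 1},
])

```text
time: 9.05
tool_pos: [0.5662, -0.1682, 0.3313]
tcp_rot: [-2.114, -2.323, 0.002]
wrist_force: [-0.4, 0.3, -0.6]
width: 0.092
grip_force: 41.5
```

>>> step_arm([
  {"x": 0.04, "y": -0.016, "z": 0, "ax": 0, "ay": 0, "az": 0.05, "grip": 1},
  {"x": 0.1, "y": -0.042, "z": 0, "ax": 0, "ay": 0, "az": 0.12, "grip": 1},
  {"x": 0.16, "y": -0.067, "z": 0, "ax": 0, "ay": 0, "az": 0.2, "grip": 1},
  {"x": 0.22, "y": -0.092, "z": 0, "ax": 0, "ay": 0, "az": 0.28, "grip": 1},
  {"x": 0.28, "y": -0.116, "z": 0, "ax": 0, "ay": 0, "az": 0.36, "grip": 1},
  {"x": 0.34, "y": -0.141, "z": 0, "ax": 0, "ay": 0, "az": 0.43, "grip": 1},
  {"x": 0.373, "y": -0.155, "z": 0, "ax": 0, "ay": 0, "az": 0.477, "grip": 1},
  {"x": 0.373, "y": -0.155, "z": 0, "ax": 0, "ay": 0, "az": 0.477, "grip": 1},
  {"x": 0.373, "y": -0.155, "z": 0, "ax": 0, "ay": 0, "az": 0.477, "grip": 1},
])

```text
time: 9.95
tool_pos: [0.4722, 0.0105, 0.3303]
tcp_rot: [-2.384, -2.045, 0.004]
wrist_force: [1.1, 0.9, 0.4]
width: 0.091
grip_force: 41.5
```

```bash
python3 - <<'E'
from h import *
s=bot.read_state();print(s['time'],s['wrist_force'],s['tool_pos'],cur()[1].as_matrix().round(3).tolist())
p,R=cur();print(rel(p,R,[.4713,.0098,.235],down(-8.8)))
c=shot('scene','s5');print('tcp',(proj(c,p)-[200,80])*4)
crop('s5',200,80,400,230,4,'s5c')
E
```

```text
9.95 [1.10667994 0.89387243 0.37862084] [0.47221018 0.01045895 0.33029214] [[0.152, 0.988, -0.003], [0.988, -0.152, -0.001], [-0.001, -0.003, -1.0]]
(array([-0.0013, -0.0011,  0.1906]), array([-0.005,  0.003,  0.001]))
tcp [418.48690439 193.46897281]
```

View pics/s5c.png

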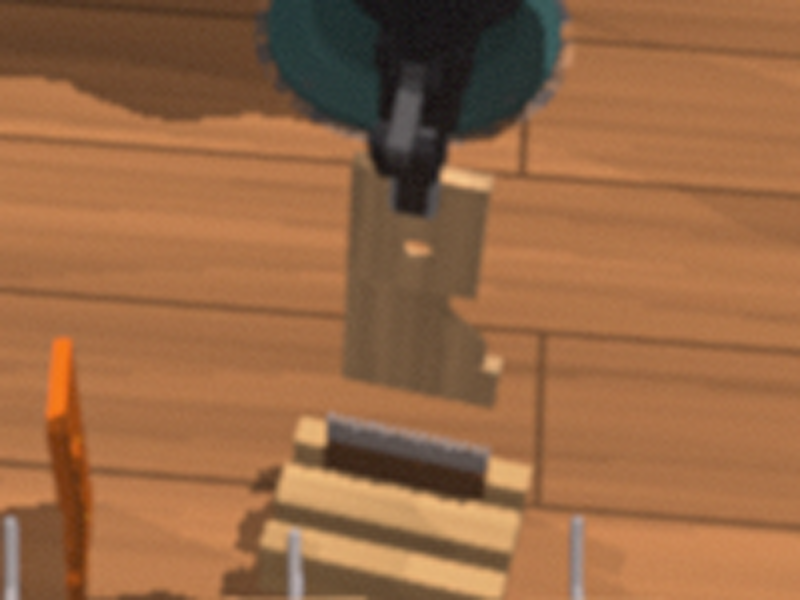

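The template hangs upright over the block, with its hole at (417,247) under the fingers and its foot from (345,378) to (492,403). The far groove lies between the edges (278,500)–(518,545) and (265,522)–(508,572). I'll use these to refine the groove position.

```bash
python3 - <<'E'
from h import *
c=np.load('pics/s5.npz')
f=lambda u,v,z=.048:onz(c,200+u/4-.4,80+v/4-.4,z)[:2]
A=[f(278,500),f(518,545)];B=[f(265,522),f(508,572)]
for P in(A,B):
    d=P[1]-P[0];print(P,np.degrees(np.arctan2(-d[0],d[1])),np.linalg.norm(d))
# mean by edge through block x axis
X=np.array([.988,-.153]);print([float(q@X) for q in A+B],'target',float(np.array([.4713,.0098])@X))
# template foot (faces +x bottom edge) : expected at z
p=np.array([.4715,.0105]); zf=.3303-.0 
for z in(.195,.2,.205): print(z,f(345,378,z),f(492,403,z), [float(f(u,v,z)@X) for u,v in((345,378),(492,403))])
# top edge, corner far
E
```

```text
[array([ 0.45354245, -0.05632437]), array([0.47125701, 0.08333269])] -7.228979097201781 0.14077606413451282
[array([ 0.46948253, -0.06228179]), array([0.49005102, 0.0782302 ])] -8.327948227447736 0.14200944546279018
[0.4567175678254026, 0.4528520202324224, 0.4733778582255261, 0.4722011882200194] target 0.46414500000000003
0.195 [ 0.47468055 -0.01970489] [0.48330245 0.05561818] [0.47199923336335947, 0.4689932353453252]
0.2 [ 0.47855072 -0.01953659] [0.487118   0.05530933] [0.47579721271322356, 0.4728102570234437]
0.205 [ 0.48242089 -0.01936829] [0.49093355 0.05500047] [0.4795951920630877, 0.4766272787015623]
```

The refined groove position agrees with the target to under 1 mm. I'll lower the foot to just above the block's top.

>>> step_arm([
  {"x": 0, "y": -0.001, "z": 0.06, "ax": 0, "ay": 0, "az": 0, "grip": 1},
  {"x": 0, "y": -0.001, "z": 0.12, "ax": 0, "ay": 0, "az": 0, "grip": 1},
  {"x": 0, "y": -0.001, "z": 0.17, "ax": 0, "ay": 0, "az": 0, "grip": 1},
  {"x": 0, "y": -0.001, "z": 0.21, "ax": 0, "ay": 0, "az": 0, "grip": 1},
  {"x": 0, "y": -0.001, "z": 0.24, "ax": 0, "ay": 0, "az": 0, "grip": 1},
  {"x": 0, "y": -0.001, "z": 0.26, "ax": 0, "ay": 0, "az": 0, "grip": 1},
  {"x": 0, "y": -0.001, "z": 0.26, "ax": 0, "ay": 0, "az": 0, "grip": 1},
  {"x": 0, "y": -0.001, "z": 0.26, "ax": 0, "ay": 0, "az": 0, "grip": 1},
])

```text
time: 10.8
tool_pos: [0.4717, 0.0101, 0.2016]
tcp_rot: [-2.387, -2.042, 0.001]
wrist_force: [-0.3, -0.4, -0.2]
width: 0.093
grip_force: 41.5
```

```bash
python3 - <<'E'
from h import *
s=bot.read_state();print(s['time'],s['wrist_force'],s['torque'],s['tool_pos'])
c=shot('scene','s6');crop('s6',220,140,370,250,5.3,'s6c')
E
```

```text
10.8 [-0.34638657 -0.4331322  -0.19356946] [-0.00707345 -0.00641288 -0.00615579] [0.47172138 0.01005556 0.20160206]
```

View pics/s6c.png

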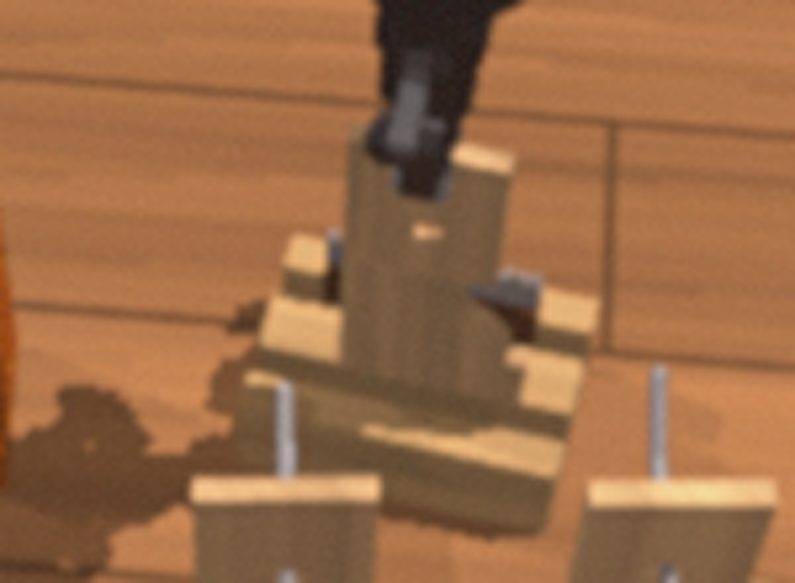

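The foot is just above the far groove, with its bottom edge running about (343,362)–(518,403) parallel to the groove. The two neighbouring templates haven't moved. I'll lower it slowly into the groove.

>>> step_arm([
  {"x": 0, "y": 0, "z": 0.01, "ax": 0, "ay": 0, "az": 0, "grip": 1},
  {"x": 0, "y": 0, "z": 0.018, "ax": 0, "ay": 0, "az": 0, "grip": 1},
  {"x": 0, "y": 0, "z": 0.024, "ax": 0, "ay": 0, "az": 0, "grip": 1},
  {"x": 0, "y": 0, "z": 0.03, "ax": 0, "ay": 0, "az": 0, "grip": 1},
  {"x": 0, "y": 0, "z": 0.034, "ax": 0, "ay": 0, "az": 0, "grip": 1},
])

```text
time: 11.35
tool_pos: [0.4709, 0.0103, 0.1836]
tcp_rot: [-2.386, -2.042, 0.002]
wrist_force: [0.7, 0.9, -0.6]
width: 0.098
grip_force: 41.5
```

>>> step_arm([
  {"x": 0, "y": 0, "z": 0.003, "ax": 0, "ay": 0, "az": 0, "grip": 1},
  {"x": 0, "y": 0, "z": 0.006, "ax": 0, "ay": 0, "az": 0, "grip": 1},
  {"x": 0, "y": 0, "z": 0.006, "ax": 0, "ay": 0, "az": 0, "grip": 1},
])

```text
time: 11.65
tool_pos: [0.471, 0.0103, 0.1808]
tcp_rot: [-2.386, -2.042, 0.002]
wrist_force: [0.3, -0.4, -0.8]
width: 0.09
grip_force: 41.5
```

>>> step_arm([
  {"x": 0, "y": 0, "z": 0.003, "ax": 0, "ay": 0, "az": 0, "grip": 1},
  {"x": 0, "y": 0, "z": 0.006, "ax": 0, "ay": 0, "az": 0, "grip": 1},
  {"x": 0, "y": 0, "z": 0.006, "ax": 0, "ay": 0, "az": 0, "grip": 1},
])

```text
time: 11.95
tool_pos: [0.4709, 0.0103, 0.1778]
tcp_rot: [-2.386, -2.042, 0.002]
wrist_force: [-0.3, -0.1, -0.4]
width: 0.092
grip_force: 41.5
```

>>> step_arm([
  {"x": 0, "y": 0, "z": 0.003, "ax": 0, "ay": 0, "az": 0, "grip": 1},
  {"x": 0, "y": 0, "z": 0.006, "ax": 0, "ay": 0, "az": 0, "grip": 1},
  {"x": 0, "y": 0, "z": 0.006, "ax": 0, "ay": 0, "az": 0, "grip": 1},
])

```text
time: 12.25
tool_pos: [0.4709, 0.0103, 0.1747]
tcp_rot: [-2.386, -2.042, 0.002]
wrist_force: [0.5, -0.6, -0.8]
width: 0.093
grip_force: 41.5
```

>>> step_arm([
  {"x": 0, "y": 0, "z": 0.004, "ax": 0, "ay": 0, "az": 0, "grip": 1},
  {"x": 0, "y": 0, "z": 0.008, "ax": 0, "ay": 0, "az": 0, "grip": 1},
  {"x": 0, "y": 0, "z": 0.012, "ax": 0, "ay": 0, "az": 0, "grip": 1},
  {"x": 0, "y": 0, "z": 0.016, "ax": 0, "ay": 0, "az": 0, "grip": 1},
  {"x": 0, "y": 0, "z": 0.02, "ax": 0, "ay": 0, "az": 0, "grip": 1},
  {"x": 0, "y": 0, "z": 0.02, "ax": 0, "ay": 0, "az": 0, "grip": 1},
])

```text
time: 12.85
tool_pos: [0.4708, 0.0103, 0.1646]
tcp_rot: [-2.386, -2.042, 0.002]
wrist_force: [1.1, -0.1, -0.4]
width: 0.096
grip_force: 41.5
```

>>> step_arm([
  {"x": 0, "y": 0, "z": 0.0015, "ax": 0, "ay": 0, "az": 0, "grip": 1},
  {"x": 0, "y": 0, "z": 0.003, "ax": 0, "ay": 0, "az": 0, "grip": 1},
  {"x": 0, "y": 0, "z": 0.003, "ax": 0, "ay": 0, "az": 0, "grip": 1},
])

```text
time: 13.15
tool_pos: [0.471, 0.0103, 0.1635]
tcp_rot: [-2.386, -2.042, 0.001]
wrist_force: [0.3, 0.5, -2.0]
width: 0.097
grip_force: 41.5
```

>>> step_arm([
  {"x": 0, "y": 0, "z": 0.0015, "ax": 0, "ay": 0, "az": 0, "grip": 1},
  {"x": 0, "y": 0, "z": 0.003, "ax": 0, "ay": 0, "az": 0, "grip": 1},
  {"x": 0, "y": 0, "z": 0.003, "ax": 0, "ay": 0, "az": 0, "grip": 1},
])

```text
time: 13.45
tool_pos: [0.471, 0.0103, 0.1619]
tcp_rot: [-2.386, -2.042, 0.002]
wrist_force: [-0.0, -0.4, -1.5]
width: 0.094
grip_force: 41.5
```

Still no contact. I'll keep going in 1 mm steps.

>>> step_arm([
  {"x": 0, "y": 0, "z": 0.002, "ax": 0, "ay": 0, "az": 0, "grip": 1},
  {"x": 0, "y": 0, "z": 0.002, "ax": 0, "ay": 0, "az": 0, "grip": 1},
])

```text
time: 13.65
tool_pos: [0.4709, 0.0103, 0.1608]
tcp_rot: [-2.386, -2.042, 0.002]
wrist_force: [-0.5, -0.4, -0.3]
width: 0.092
grip_force: 41.5
```

>>> step_arm([
  {"x": 0, "y": 0, "z": 0.002, "ax": 0, "ay": 0, "az": 0, "grip": 1},
  {"x": 0, "y": 0, "z": 0.002, "ax": 0, "ay": 0, "az": 0, "grip": 1},
])

```text
time: 13.85
tool_pos: [0.4709, 0.0103, 0.1599]
tcp_rot: [-2.386, -2.042, 0.002]
wrist_force: [-0.6, 0.7, -1.2]
width: 0.09
grip_force: 41.5
```

>>> step_arm([
  {"x": 0, "y": 0, "z": 0.002, "ax": 0, "ay": 0, "az": 0, "grip": 1},
  {"x": 0, "y": 0, "z": 0.002, "ax": 0, "ay": 0, "az": 0, "grip": 1},
])

```text
time: 14.05
tool_pos: [0.4709, 0.0103, 0.1589]
tcp_rot: [-2.386, -2.042, 0.002]
wrist_force: [0.5, 0.9, -0.5]
width: 0.092
grip_force: 41.5
```

>>> step_arm([
  {"x": 0, "y": 0, "z": 0.002, "ax": 0, "ay": 0, "az": 0, "grip": 1},
  {"x": 0, "y": 0, "z": 0.002, "ax": 0, "ay": 0, "az": 0, "grip": 1},
])

```text
time: 14.25
tool_pos: [0.4709, 0.0103, 0.1578]
tcp_rot: [-2.386, -2.042, 0.002]
wrist_force: [0.2, 0.4, 0.1]
width: 0.09
grip_force: 41.5
```

>>> step_arm([
  {"x": 0, "y": 0, "z": 0.002, "ax": 0, "ay": 0, "az": 0, "grip": 1},
  {"x": 0, "y": 0, "z": 0.002, "ax": 0, "ay": 0, "az": 0, "grip": 1},
])

```text
time: 14.45
tool_pos: [0.471, 0.0103, 0.1569]
tcp_rot: [-2.386, -2.042, 0.002]
wrist_force: [-0.7, 0.6, -1.0]
width: 0.092
grip_force: 41.5
```

>>> step_arm([
  {"x": 0, "y": 0, "z": 0.002, "ax": 0, "ay": 0, "az": 0, "grip": 1},
  {"x": 0, "y": 0, "z": 0.002, "ax": 0, "ay": 0, "az": 0, "grip": 1},
])

```text
time: 14.65
tool_pos: [0.4711, 0.0103, 0.156]
tcp_rot: [-2.386, -2.042, 0.001]
wrist_force: [-0.1, 1.4, -1.3]
width: 0.093
grip_force: 41.5
```

>>> step_arm([
  {"x": 0, "y": 0, "z": 0.002, "ax": 0, "ay": 0, "az": 0, "grip": 1},
  {"x": 0, "y": 0, "z": 0.002, "ax": 0, "ay": 0, "az": 0, "grip": 1},
])

```text
time: 14.85
tool_pos: [0.4716, 0.0103, 0.1559]
tcp_rot: [2.387, 2.043, 0.0]
wrist_force: [-0.9, 0.3, 4.2]
width: 0.098
grip_force: 42.3
```

I have contact at 4 N, exactly at the expected floor height. I'll release, then raise.

>>> step_arm([
  {"x": 0, "y": 0, "z": 0, "ax": 0, "ay": 0, "az": 0, "grip": 0.7},
  {"x": 0, "y": 0, "z": 0, "ax": 0, "ay": 0, "az": 0, "grip": 0.5},
  {"x": 0, "y": 0, "z": 0, "ax": 0, "ay": 0, "az": 0, "grip": 0.2},
  {"x": 0, "y": 0, "z": 0, "ax": 0, "ay": 0, "az": 0, "grip": 0},
  {"x": 0, "y": 0, "z": 0, "ax": 0, "ay": 0, "az": 0, "grip": 0},
  {"x": 0, "y": 0, "z": -0.02, "ax": 0, "ay": 0, "az": 0, "grip": 0},
  {"x": 0, "y": 0, "z": -0.06, "ax": 0, "ay": 0, "az": 0, "grip": 0},
  {"x": 0, "y": 0, "z": -0.12, "ax": 0, "ay": 0, "az": 0, "grip": 0},
  {"x": 0, "y": 0, "z": -0.2, "ax": 0, "ay": 0, "az": 0, "grip": 0},
  {"x": 0, "y": 0, "z": -0.2, "ax": 0, "ay": 0, "az": 0, "grip": 0},
  {"x": 0, "y": 0, "z": -0.2, "ax": 0, "ay": 0, "az": 0, "grip": 0},
])

```text
time: 15.95
tool_pos: [0.4723, 0.0102, 0.2572]
tcp_rot: [2.385, 2.041, 0.003]
wrist_force: [0.2, 0.9, -0.5]
width: 0.495
grip_force: 0.0
```

```bash
python3 - <<'E'
from h import *
c=shot('scene','s7');crop('s7',150,120,400,300,3.2,'s7c')
E
```

```text
(no output)
```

View pics/s7c.png

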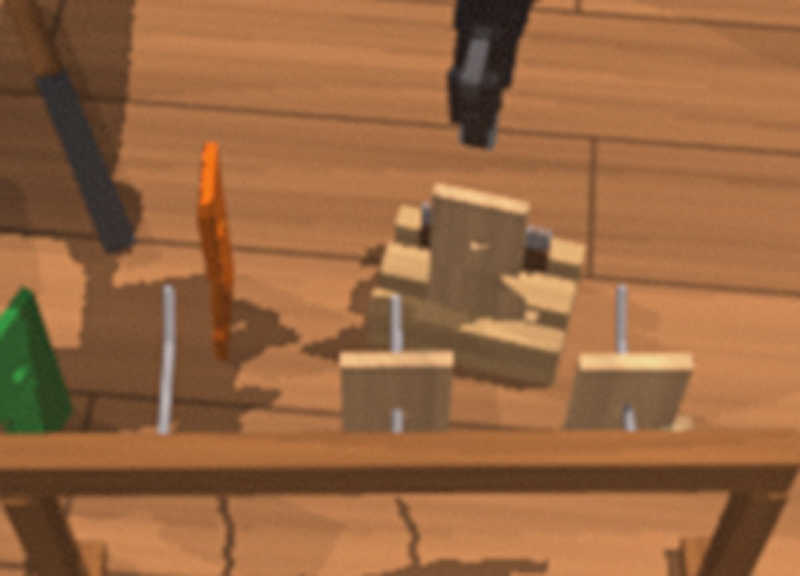

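The ogee stands in the far groove at (480,250), with the fingers clear above it at (480,130). The other two templates and the drag are undisturbed, so I'm handing in.

```bash
python3 -c "
from workcell import bot
print(bot.finish_job())"
```

```text
the job is handed in; nothing more can be done
None
```

The ogee template is off its hook and standing released in the middle of the far groove, and the job is handed in; the hand-in gave no verdict, but the last picture shows it upright with the other two templates and the drag where they were.

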